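# Switch off the tube mixer, try its lid, free the catch if it holds, and keep the lid open

## Robot

A 6-joint arm with a two-finger parallel gripper is mounted at the origin on a cart in front of the work surface, level with it; the furniture and walls round the work are solid. World frame = base frame: x ahead of the robot, y to its left, z up, the work surface at z = 0. Lengths are in m, angles in degrees, forces in N, time in s.
With the tool pointing down it reaches from about 0.4 to 0.825 m from the base axis. Payload 7 kg.
Tool frame: the origin (TCP) lies at the very end of the fingers, on their centre line; the grasp point (between the pads) lies 19 mm behind it; z points along the fingers, y is the line along which they close (so a half turn about z gives the same grasp; the last joint's range is limited). The gripper opens to 88 mm and grips with 3 to 60 N. Pads are 19 mm wide; open, the fingers measure 130 mm over their backs; the gripper's body (78 mm by 193 mm) begins 47 mm behind the grasp point.
Start: joints at [-48.524, 20.546, 0.682, 0, -70.136, -16.507], TCP at [0.285, -0.612, 0.227] pointing down, gripper open.
Joint ranges: [-176.03, 176.03], [-82.01, 121.73], [-58.28, 71.71], [-173.87, 95.51], [-174.79, -0.11], [-173.66, 173.66]. Speed limits (degrees/s): [136.94, 136.94, 172.46, 180, 180, 180].

## Interface

Orientations are given as [roll, pitch, yaw] about the fixed x, y, z axes, in that order (R = Rz(yaw) Ry(pitch) Rx(roll)).
In Python, from plant import get_obs, snapshot, camera_params, close_job, boxes_of, cut_out, landmark_of gives the robot as it stands.
- The arm moves only by the shell command python3 -m inch 'ROWS' [OPENING]. ROWS is text: rows parted by semicolons, each of 6 numbers parted by spaces: the shift along the tool's x, y, z in units of 30 cm (1.0 is 30 cm), then the turn, a rotation vector about the tool's x, y, z in units of pi rad (1.0 is pi rad). A call has 1 to 10 rows; each row is the pose to reach, as a shift and turn from the pose commanded when the call began, along the tool's axes at that moment, turning the shorter way round; what a row does not reach only later rows make up. A row lasts 1/12 s, in which the tool goes at most 41.7 mm and 7.16 degrees, less where a joint would pass 70% of its speed; a pose out of reach is approached as far as the arm can. A call with a number of a shift or a turn outside -1 to 1 is refused whole. A call with a gripper value outside its range is refused whole. OPENING is the closure, from -1 (fully open) to 1 (shut), set as the call begins (- or left out, the last holds). The fingers move at their own pace and stop on an object; the grip force is fixed at half the most. Time passes only in rows, so rows that repeat a pose let the fingers close. It gives the time, the measured TCP pose, the force, the opening and the grip force at its end, in the units of the state.
- get_obs(): the state, without advancing time (a new reading comes with each control period).
- snapshot(name): name is "scene" or "top"; returns the picture (384x512x3 uint8, red, green, blue); there is no depth.
- camera_params(name): a dict with "mtx" (3x3 intrinsics, pixels), "rvec" (rotation vector, rad) and "tvec" (3), from world to camera coordinates, as OpenCV has them. Camera axes: x right, y down, z forward; pixel columns grow to the right and rows downward; lengths in m; the calibration is good to about 2 mm. A picture is of the moment at which its call begins. camera_params takes no time and is no camera call.
- close_job(): hands the job in; it is judged then, once.
Trained networks look in the newest picture that a camera, given by its name, has taken for a name from the list of things; names that differ only in an ending like _2 or _b are one class to them, and where a whole thing is asked for, a point or a joint stands for the part that bears it (a point fixed in the world has none). Each returns a list of dicts, best first, with "p" (0 to 1); they miss things now and then, are a little off and sometimes report something else, mostly with a low value. They report only what shows in the picture. A call takes as long as a camera call.
- boxes_of(camera, thing): "rect" ([left, top, width, height] in pixels, round what is visible of it).
- cut_out(camera, thing): "pixels" (384x512 bool, what is visible of it) and "rect" ([left, top, width, height] in pixels, round what is visible of it).
- landmark_of(camera, thing): "uv" ([column, row] in pixels: a listed point, or the origin of a listed thing).
The state is a dict: "clock": time; "joint_pos": joint angles; "qvel": joint speeds; "tau": joint torques, N m; "tool_pos": TCP position; "orientation": TCP orientation; "force": force on the tool from outside, world axes, zero at the start; "moment": the same for the moment, N m; "opening": finger opening in m; "gripper_force": force on a finger pad.
Only numpy, scipy, OpenCV 4.12 (cv2) and the standard library are available. Lean on these libraries where they do the work, as an engineer would, in place of code of your own. Each camera call takes 0.05 s, during which the arm holds its last target. There are 200 camera calls.

## Task

Switch the tube mixer off by flipping the red toggle on its console over to the back, then, before moving the catch, tug the lid up by its handle to learn whether it is caught. If it is caught, release it by sliding the red catch knob on the front deck towards the console; then lift the lid by its handle to about 50 degrees (at least 45). Finish while still holding the lid open by the handle, for it falls shut by itself, and do not knock over or shove the two bottles and the orange tip box beside the mixer.

Things in the scene. Friction and masses are not known exactly. Their poses are not given: they have to be found in the camera images.
- mixer: White bench tube mixer, fixed, 230 x 320 x 85 mm to its deck (its x -120..110, y -160..160). Origin under it on the worktop; x to its back, y to its left, z up; its front (-x) faces the robot, turned up to 0.4 rad. Lid on the left of the deck, console with the toggle on the right, catch on the front strip.
- isolator (a joint): Toggle, rad: 0 = ON, leaning 0.7 to the front (-x of the mixer); 1.4 = OFF, leaning 0.7 to the back (hard stop). Over-centre: snaps to the nearer side of 0.7; about 1 N at the tip moves it. Pivot at mixer (10, -106, 97) mm, axis along mixer y; lever 56 mm long, red grip up to 18 mm thick over its last 30 mm.
- isolator_tip (a point): Tip of the red toggle, on its axis.
- lid_handle: Handle grip on the lid's front edge: ribbed black round sleeve 14 mm thick, 84 mm long, along mixer y between two steel posts; it turns freely on its rod, so the lid can swing while the fingers keep pointing down. Its axis is 36 mm above the lid's top face. Origin: middle of the sleeve on its axis; y along it. Lid shut: at mixer (-47, 52, 142) mm.
- lid (a joint): Grey framed clear lid, 160 x 200 x 20 mm, rad: 0 = shut, opens upward to a stop at 1.25. Hinge along mixer y, 147 mm behind and 50 mm below the handle's bar (lid shut). About 2.5 N at the handle lifts it; it falls shut from any angle. If caught it lifts only about 0.03 (4 to 5 mm at the handle) and stops hard; only a tug tells.
- catch (a joint): Sliding catch, m: 0 = fully left, 0.026 = fully right (-y of the mixer, towards the console), where the lid is surely free. Starts anywhere from 0 to 0.010, and whether the lid is caught does not follow from that. Stays where it is left; about 2 N slides it, with the lid let down.
- catch_knob (a point): Middle of the upper part of the catch's red knob, which is 16 mm (mixer x) by 12 mm (mixer y), upright, its top 12 mm above this point, its guide rails on the deck 22 mm below it.
- bottle_red: White bottle with red cap, 45 mm in diameter, 104 mm high, loose, to the right of the mixer; origin under its middle. A bystander.
- bottle_white: Larger white bottle with blue cap, 54 mm in diameter, 125 mm high, loose, to the right of the mixer; origin under its middle. A bystander.
- tip_box_orange: Closed orange tip box, 93 x 118 x 77 mm, loose, to the left of the mixer; origin under its middle. A bystander.

How it is judged (in metres and radians):
On the way, in this order (a step that is already met when the one before it is completed fails the run):
1. the toggle is flipped to OFF (to the back) (value of joint isolator above 1.2 rad), for 0.2 s.
2. the lid is tugged up by its handle at least its few millimetres of play, with the catch not yet moved from where it stood (within 4 mm) (value of joint lid above 0.012 rad and contact force between the fingers and lid_handle above 0.5 N and distance of catch_knob from where it was at the start of the episode below 0.004 m), for 0.1 s.
3. the lid is lifted well open by its handle (value of joint lid above 0.6 rad and contact force between the fingers and lid_handle above 0.5 N), for 0.2 s.
At the end, for the whole second after the job is handed in: The toggle is OFF (above 1.2 rad) and the lid stands at least 0.74 rad (42 degrees) open, at rest (under 0.1 rad/s), carried by the fingers on its handle (contact force over 0.5 N) through the last second (value of joint isolator above 1.2 rad and value of joint lid above 0.74 rad and velocity of joint lid between -0.1 and 0.1 rad/s and contact force between the fingers and lid_handle above 0.5 N); the arm keeps its last pose, push and grip.
It fails at once if the lid is opened (over 0.1 rad) while the toggle is still ON (value of joint lid above 0.1 rad and value of joint isolator below 0.7 rad).
It fails at once if a bottle or the tip box is shoved more than 30 mm or tipped over (distance of any of bottle_red, bottle_white, tip_box_orange from where it was at the start of the episode above 0.03 m or angle between any of bottle_red, bottle_white, tip_box_orange's own z axis and vertical above 0.5 rad).
It also fails if it takes over 70 s, if anything falls off the work surface, if the arm or the gripper's body presses on something with over 40 N, if the wrist force passes 120 N, or if a joint passes its speed limit or range.

## Working session

There is one attempt and no reset: what is moved stays moved. The work goes in short steps, Python scripts to look and compute and a shell command to move; the robot and the scene stay as the last step left them, time stands still between calls to the robot, and variables do not carry over. Pictures are saved under pics/ and viewed, at most 10 in all, crops included, and the job is handed in when it is done.

```bash
ls; mkdir -p pics; cat > h.py <<'E'
import numpy as np,cv2
from scipy.spatial.transform import Rotation as Rn
from plant import *
def cam(n):
    c=camera_params(n);K=np.array(c["mtx"],float);R=cv2.Rodrigues(np.array(c["rvec"],float))[0];t=np.array(c["tvec"],float).reshape(3)
    return K,R,t
def tri(uvs):
    A=[];b=[]
    for n,uv in uvs.items():
        K,R,t=cam(n);P=K@np.c_[R,t]
        for i in (0,1):
            r=uv[i]*P[2]-P[i];A.append(r[:3]);b.append(-r[3])
    A=np.array(A);b=np.array(b);x=np.linalg.lstsq(A,b,rcond=None)[0]
    return x,proj_err(x,uvs)
def proj(n,X):
    K,R,t=cam(n);p=K@(R@np.asarray(X,float)+t);return p[:2]/p[2]
def proj_err(x,uvs): return {n:np.round(proj(n,x)-uv,1).tolist() for n,uv in uvs.items()}
E
python3 - <<'E'
from h import *
o=get_obs();print(o)
for n in("scene","top"):
    im=snapshot(n);cv2.imwrite(f"pics/{n}0.png",im[...,::-1])
    K,R,t=cam(n);print(n,(-R.T@t).round(3),R.round(2).tolist(),K[0,0])
for th in("isolator_tip","lid_handle","catch_knob","mixer","bottle_red","bottle_white","tip_box_orange"):
    uv={}
    for n in("scene","top"):
        r=landmark_of(n,th);print(th,n,[(np.round(a["uv"],1).tolist(),round(a["p"],2)) for a in r[:3]])
        if r: uv[n]=r[0]["uv"]
    if len(uv)==2: x,e=tri(uv);print("   ",x.round(4),e)
E
```

```text
pics
{'clock': 0.0, 'joint_pos': array([-4.85240378e+01,  2.05911994e+01,  6.32883862e-01, -2.23359913e-02,
       -7.01355506e+01, -1.65074377e+01]), 'qvel': array([-0.10284883, -0.01514107,  0.0550519 ,  0.06895312,  0.11622923,
       -0.00410409]), 'tau': array([-1.94136970e-03, -5.82721639e+01,  2.93046427e+01,  6.99693784e+00,
        6.68291192e-03, -1.76779972e-04]), 'tool_pos': array([ 0.28470957, -0.61146284,  0.22561162]), 'orientation': array([ 1.79904036e+02, -6.54231988e-03, -1.55039077e+02]), 'force': array([-0.2357655 ,  1.55169459, -0.37252507]), 'moment': array([-0.00197122, -0.04690066,  0.01056674]), 'gripper_force': 0.0, 'opening': 0.08765742009010673}
scene [-0.017 -1.023  1.372] [[0.87, -0.5, 0.01], [-0.36, -0.63, -0.69], [0.35, 0.59, -0.73]] 471.0550128186902
top [ 0.346 -0.03   1.124] [[0.01, -1.0, 0.0], [-0.97, -0.01, -0.23], [0.23, -0.0, -0.97]] 361.3680840400284
isolator_tip scene []
isolator_tip top [([267.1, 201.8], 0.41)]
lid_handle scene []
lid_handle top [([218.6, 221.7], 0.44)]
catch_knob scene [([233.4, 197.1], 0.61)]
catch_knob top [([388.1, 249.1], 0.51), ([244.4, 232.6], 0.39)]
    [ 0.3758 -0.2593  0.4422] {'scene': [6.5, -2.0], 'top': [-4.5, 16.0]}
mixer scene [([240.7, 199.7], 0.81), ([230.9, 199.4], 0.3)]
mixer top [([230.9, 214.0], 0.7), ([386.6, 247.6], 0.39)]
    [0.5432 0.0616 0.024 ] {'scene': [-0.2, 0.0], 'top': [0.1, -0.4]}
bottle_red scene []
bottle_red top [([388.0, 249.3], 0.66)]
bottle_white scene [([321.5, 286.8], 0.69)]
bottle_white top [([372.3, 196.1], 0.67)]
    [ 0.6125 -0.3908 -0.0194] {'scene': [0.5, -0.2], 'top': [-0.3, 0.9]}
tip_box_orange scene [([185.5, 157.0], 0.44)]
tip_box_orange top [([388.9, 247.4], 0.67), ([124.9, 242.0], 0.56)]
    [ 0.3115 -0.1985  0.5844] {'scene': [19.0, -6.9], 'top': [-11.8, 59.0]}
```

View pics/scene0.png

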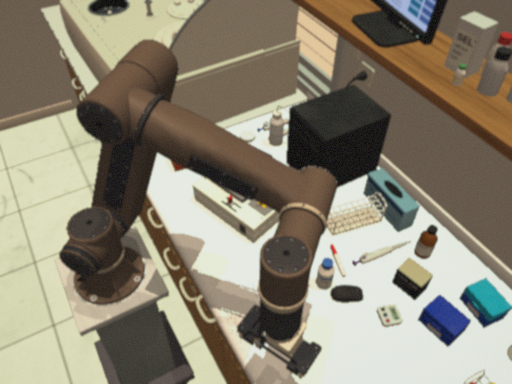

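View pics/top0.png

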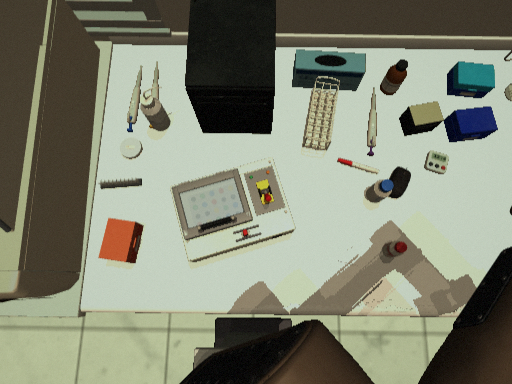

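The top view shows the mixer near (231,214), the toggle at (267,197), the catch at (245,233), the handle at (216,223), the bottles at (397,248) and (384,188), and the orange box at (121,241). In the scene view the arm hides the lid, so I'll swing it right.

```bash
cat >> h.py <<'E'
def rows(targets):
    """targets: list of (xyz, rpy deg); prints shift/turn rows from the present pose"""
    o=get_obs();p=o["tool_pos"];R0=Rn.from_euler("xyz",o["orientation"],degrees=True)
    print("t",round(o["clock"],2),"pos",p.round(4),"rpy",o["orientation"].round(2),"F",o["force"].round(1),"open",round(o["opening"],4))
    for x,rpy in targets:
        s=R0.inv().apply(np.array(x)-p)/.3
        w=(R0.inv()*Rn.from_euler("xyz",rpy,degrees=True)).as_rotvec()/np.pi
        print(np.r_[s,w].round(4).tolist(), "mm",round(np.linalg.norm(s)*300,1),"deg",round(np.linalg.norm(w)*180,1))
E
python3 -c "
from h import *
rows([((-.1,-.664,.3),(180,0,-155))])"
```

```text
t 0.8 pos [ 0.2849 -0.6119  0.2266] rpy [-180.     -0.   -155.03] F [-1.   0.4 -0.1] open 0.0875
[1.2364, 0.3842, -0.2447, -0.0, -0.0, -0.0002] mm 395.3 deg 0.0
```

```bash
python3 -m inch '0.98 0.4 -0.25 0 0 0;0.98 0.4 -0.25 0 0 0;0.98 0.4 -0.25 0 0 0;0.98 0.4 -0.25 0 0 0;0.98 0.4 -0.25 0 0 0;0.98 0.4 -0.25 0 0 0;0.98 0.4 -0.25 0 0 0;0.98 0.4 -0.25 0 0 0;0.98 0.4 -0.25 0 0 0'
cat > look.py <<'E'
from h import *
import sys
tag=sys.argv[1]
for n in("scene","top"):
    im=snapshot(n);cv2.imwrite(f"pics/{n}{tag}.png",im[...,::-1])
for th in sys.argv[2:]:
    uv={}
    for n in("scene","top"):
        r=landmark_of(n,th);print(th,n,[(np.round(a["uv"],1).tolist(),round(a["p"],2)) for a in r[:3]])
        if r: uv[n]=r[0]["uv"]
    if len(uv)==2: x,e=tri(uv);print("   ",x.round(4),e)
E
python3 look.py 1 isolator_tip lid_handle catch_knob mixer bottle_red tip_box_orange
python3 -c "
import cv2
a=cv2.imread('pics/scene1.png')[150:260,170:310];b=cv2.imread('pics/top1.png')[145:265,155:305]
cv2.imwrite('pics/s1c.png',cv2.resize(a,None,fx=5,fy=5,interpolation=2));cv2.imwrite('pics/t1c.png',cv2.resize(b,None,fx=4.8,fy=4.8,interpolation=2))"
```

```text
clock: 1.55
tool_pos: [-0.0376, -0.6276, 0.3039]
orientation: [-179.9, -0.1, -155.3]
force: [0.7, 0.2, -0.2]
opening: 0.0878
gripper_force: 0.0
isolator_tip scene [([258.5, 199.8], 0.58)]
isolator_tip top [([269.4, 201.9], 0.6)]
    [ 0.5574 -0.0533  0.1271] {'scene': [0.4, -0.1], 'top': [-0.3, 0.8]}
lid_handle scene []
lid_handle top [([218.3, 221.8], 0.54)]
catch_knob scene [([232.4, 197.8], 0.49)]
catch_knob top [([243.5, 233.0], 0.44)]
    [0.4807 0.0147 0.1121] {'scene': [-1.3, 0.3], 'top': [1.0, -2.8]}
mixer scene [([245.2, 201.6], 0.64)]
mixer top [([233.3, 212.3], 0.71)]
    [0.5553 0.0538 0.013 ] {'scene': [-0.9, 0.2], 'top': [0.7, -1.9]}
bottle_red scene [([284.2, 315.2], 0.54)]
bottle_red top [([388.6, 249.5], 0.9)]
    [ 0.4397 -0.4258 -0.0019] {'scene': [0.6, -0.2], 'top': [-0.3, 1.0]}
tip_box_orange scene [([185.2, 161.3], 0.86)]
tip_box_orange top [([124.3, 243.4], 0.82), ([385.9, 248.8], 0.26)]
    [0.4517 0.3885 0.0018] {'scene': [-0.4, 0.0], 'top': [0.4, -0.9]}
```

View pics/s1c.png

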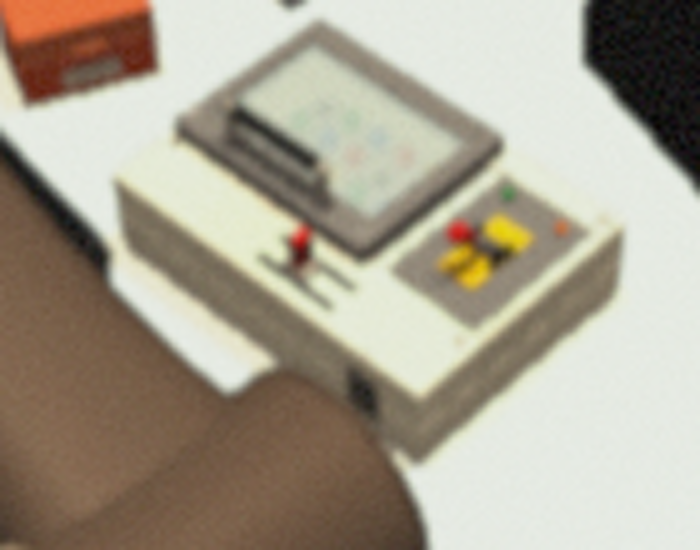

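View pics/t1c.png

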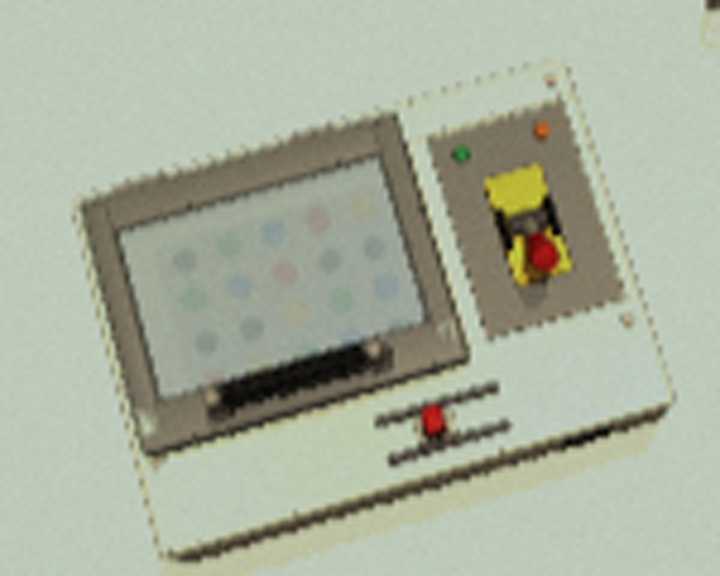

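The scene crop shows the lid handle around crop (281,137), the catch knob at (302,237), and the red toggle grip at (460,232) leaning to the front. In the top crop they are at (295,377), (432,420) and (541,252). I'll fit the mixer pose to these points and the deck corners.

```bash
cat > fit.py <<'E'
from h import *
from scipy.optimize import least_squares
S=lambda u,v:np.array([170+u/5,150+v/5]);T=lambda u,v:np.array([155+u/4.8,145+v/4.8])
pts={"FL":((-.12,.16,.085),S(120,183),T(163,553)),"FR":((-.12,-.16,.085),S(418,397),T(670,403)),"BR":((.11,-.16,.085),S(622,230),T(567,60)),
"H":((-.047,.052,.142),S(281,137),T(295,377)),"tip":((-.026,-.106,.140),S(460,230),T(541,250))}
def W(p,q):
    c,s=np.cos(p[2]),np.sin(p[2]);return np.array([p[0]+c*q[0]-s*q[1],p[1]+s*q[0]+c*q[1],q[2]+p[3]])
def res(p,full=False):
    r=[np.r_[proj("scene",W(p,q))-a,proj("top",W(p,q))-b] for q,a,b in pts.values()]
    return np.array(r) if full else np.r_[np.ravel(r),p[3]*100]
s=least_squares(res,[.55,.06,-.25,0],loss="soft_l1");print(s.x)
for k,r in zip(pts,res(s.x,True)):
    q,a,b=pts[k];print(k,r.round(1),"model",W(s.x,q).round(4),"tri",tri({"scene":a,"top":b})[0].round(4))
k=tri({"scene":S(302,237),"top":T(432,420)})[0];print("knob",k)
c,sn=np.cos(s.x[2]),np.sin(s.x[2]);d=k[:2]-s.x[:2];print("knob in mixer",c*d[0]+sn*d[1],-sn*d[0]+c*d[1],k[2])
E
python3 fit.py
```

```text
[ 0.55951372  0.05690475  0.30116219 -0.00665287]
FL [-1.5 -1.5 -0.7 -0.1] model [0.3975 0.1741 0.0783] tri [0.4004 0.173  0.0691]
FR [ 0.2  0.9  0.8 -0.5] model [ 0.4924 -0.1315  0.0783] tri [ 0.4919 -0.1293  0.0809]
BR [ 1.5 -0.9 -0.6 -1. ] model [ 0.712  -0.0633  0.0783] tri [ 0.7062 -0.0646  0.0785]
H [-0.7  1.  -0.3 -1.6] model [0.4992 0.0926 0.1353] tri [0.4978 0.0891 0.1437]
tip [-1.2  1.4  1.1  2.2] model [ 0.5661 -0.052   0.1333] tri [ 0.5724 -0.0491  0.1344]
knob [0.47543777 0.01215345 0.1205318 ]
knob in mixer -0.0935664838464391 -0.0177976752200017 0.12053179711513697
```

```bash
cat >> h.py <<'E'
P=(.5605,.0575,.297);YAW=np.degrees(.297)-90
def M(x,y,z):
    c,s=np.cos(P[2]),np.sin(P[2]);return (P[0]+c*x-s*y,P[1]+s*x+c*y,z)
E
python3 -c "
from h import *
for q in [(-.085,-.106,.126),(-.026,-.106,.14),(-.047,.052,.142)]: print(M(*q))
rows([((.2,-.45,.25),(180,0,-110)),(M(-.085,-.106,.2),(180,0,YAW))])"
```

```text
(np.float64(0.5102426106958168), np.float64(-0.06873468152741453), 0.126)
(np.float64(0.5666595169106984), np.float64(-0.05146816209988503), 0.14)
(np.float64(0.5003397694520174), np.float64(0.0934686900013552), 0.142)
t 2.25 pos [-0.032  -0.6272  0.3015] rpy [ 179.99   -0.   -155.  ] F [ 0.1 -0.1  0.2] open 0.0876
[-0.9504, 0.2087, 0.1717, 0.0, 0.0, -0.25] mm 296.4 deg 45.0
[-2.4247, 0.9235, 0.3384, 0.0, 0.0, -0.4557] mm 785.0 deg 82.0
```

```bash
python3 -m inch '-0.95 0.2 0.17 0 0 -0.25;-0.95 0.2 0.17 0 0 -0.25;-0.95 0.2 0.17 0 0 -0.25;-0.95 0.2 0.17 0 0 -0.25;-0.95 0.2 0.17 0 0 -0.25;-0.95 0.2 0.17 0 0 -0.25;-0.95 0.2 0.17 0 0 -0.25;-0.95 0.2 0.17 0 0 -0.25' 1
python3 -c "
from h import *
rows([((.35,-.2,.24),(180,0,YAW)),(M(-.085,-.106,.2),(180,0,YAW))])"
```

```text
clock: 2.92
tool_pos: [0.2043, -0.4491, 0.2498]
orientation: [-180.0, 0.1, -109.7]
force: [-0.6, 0.3, -0.2]
opening: 0.0401
gripper_force: 0.0
t 2.92 pos [ 0.2043 -0.4491  0.2498] rpy [-1.7997e+02  7.0000e-02 -1.0966e+02] F [-0.6  0.3 -0.2] open 0.0401
[-0.9453, -0.1781, 0.034, -0.0003, 0.0003, -0.2037] mm 288.8 deg 36.7
[-1.5369, -0.5338, 0.1682, -0.0003, 0.0003, -0.2037] mm 490.7 deg 36.7
```

```bash
python3 -m inch '-0.94 -0.18 0.03 0 0 -0.204;-0.94 -0.18 0.03 0 0 -0.204;-0.94 -0.18 0.03 0 0 -0.204;-0.94 -0.18 0.03 0 0 -0.204;-0.94 -0.18 0.03 0 0 -0.204;-0.94 -0.18 0.03 0 0 -0.204;-0.94 -0.18 0.03 0 0 -0.204;-0.94 -0.18 0.03 0 0 -0.204'
python3 -c "
from h import *
rows([(M(-.085,-.106,.2),(180,0,YAW))])"
```

```text
clock: 3.58
tool_pos: [0.351, -0.2018, 0.242]
orientation: [-179.9, -0.0, -73.0]
force: [0.8, -0.6, -0.1]
opening: 0.0006
gripper_force: 0.0
t 3.58 pos [ 0.351  -0.2018  0.242 ] rpy [-1.7987e+02 -2.0000e-02 -7.2980e+01] F [ 0.8 -0.6 -0.1] open 0.0006
[-0.2688, -0.6372, 0.1413, -0.0007, -0.0001, 0.0] mm 211.8 deg 0.1
```

```bash
python3 -m inch '-0.27 -0.637 0.14 0 0 0;-0.27 -0.637 0.14 0 0 0;-0.27 -0.637 0.14 0 0 0;-0.27 -0.637 0.14 0 0 0;-0.27 -0.637 0.14 0 0 0;-0.27 -0.637 0.14 0 0 0;-0.27 -0.637 0.387 0 0 0;-0.27 -0.637 0.387 0 0 0;-0.27 -0.637 0.387 0 0 0;-0.27 -0.637 0.387 0 0 0'
python3 look.py 2 isolator_tip
python3 -c "
from h import *
import cv2
rows([(M(-.0,-.106,.126),(180,0,YAW))])
a=cv2.imread('pics/scene2.png')[140:260,170:310];b=cv2.imread('pics/top2.png')[145:265,175:315]
cv2.imwrite('pics/c2.png',np.hstack([cv2.resize(x,None,fx=2.85,fy=4 and 2.85,interpolation=2) for x in(a,b)]))"
```

```text
clock: 4.42
tool_pos: [0.5069, -0.074, 0.1248]
orientation: [179.8, -0.0, -73.3]
force: [0.1, 1.2, 1.7]
opening: 0.0006
gripper_force: 0.0
isolator_tip scene [([259.3, 200.0], 0.53)]
isolator_tip top []
t 4.62 pos [ 0.5093 -0.0736  0.1278] rpy [-1.7979e+02 -4.0000e-02 -7.3310e+01] F [-0.4 -0.4  0.2] open 0.0004
[-0.0164, -0.2909, 0.007, -0.0012, -0.0002, -0.0018] mm 87.4 deg 0.4
```

View pics/c2.png

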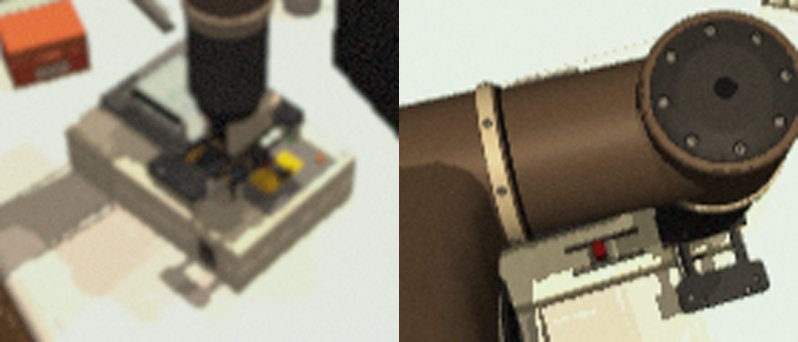

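The fingers stand in front of the toggle and touch nothing. Now I'll push it back in stages.

```bash
python3 -m inch '-0.01 -0.06 0 0 0 0;-0.015 -0.1 0 0 0 0;-0.015 -0.14 0 0 0 0;-0.015 -0.17 0 0 0 0;-0.015 -0.2 0 0 0 0;-0.015 -0.23 0 0 0 0;-0.015 -0.26 0 0 0 0;-0.015 -0.28 0 0 0 0;-0.015 -0.28 0 0 0 0'
python3 -c "
from h import *
snapshot('scene');r=landmark_of('scene','isolator_tip');print([(a['uv'],a['p']) for a in r[:2]],proj('scene',M(.046,-.106,.14)),proj('scene',M(-.026,-.106,.14)))
rows([])"
```

```text
clock: 5.37
tool_pos: [0.5886, -0.0447, 0.1253]
orientation: [-180.0, -0.0, -73.3]
force: [0.7, -0.3, -0.1]
opening: 0.0005
gripper_force: 0.0
[([272.9, 187.6], 0.58)] [274.39385965 185.38204213] [260.91817932 195.96669146]
t 5.47 pos [ 0.5871 -0.0451  0.1251] rpy [ 1.7997e+02  1.0000e-02 -7.3310e+01] F [-1.2  0.  -0.9] open 0.0005
```

```bash
python3 -m inch '0 0.03 -0.1 0 0 0;0 0.03 -0.3 0 0 0;0 0.03 -0.3 0 0 0;0 0.03 -0.3 0 0 0' -1
python3 look.py 3 isolator_tip lid_handle catch_knob
python3 -c "
from h import *
print(proj('top',M(.046,-.106,.14)),proj('top',M(-.026,-.106,.14)))
rows([((.499,.092,.205),(180,0,YAW)),((.499,.092,.123),(180,0,YAW))])"
```

```text
clock: 5.8
tool_pos: [0.5807, -0.0478, 0.2212]
orientation: [-179.5, -0.1, -73.3]
force: [-0.2, 0.0, -0.3]
opening: 0.0216
gripper_force: 0.0
isolator_tip scene [([270.5, 186.2], 0.43)]
isolator_tip top []
lid_handle scene [([285.9, 313.8], 0.53), ([223.8, 179.4], 0.52)]
lid_handle top [([218.4, 224.0], 0.42)]
    [ 0.8274  0.1964 -1.3418] {'scene': [-12.2, 0.4], 'top': [9.9, -16.1]}
catch_knob scene [([231.9, 198.2], 0.36)]
catch_knob top [([245.4, 232.9], 0.53)]
    [0.4781 0.0101 0.1162] {'scene': [-0.9, 0.2], 'top': [0.7, -1.9]}
[261.43273611 174.70642792] [268.63142419 198.52839281]
t 6.2 pos [ 0.5779 -0.0479  0.2144] rpy [ 1.7989e+02  1.0000e-02 -7.3310e+01] F [ 0.3 -0.1 -0.1] open 0.0535
[-0.5221, 0.1181, 0.0317, 0.0006, 0.0001, -0.0018] mm 160.9 deg 0.3
[-0.5221, 0.1176, 0.305, 0.0006, 0.0001, -0.0018] mm 184.8 deg 0.3
```

```bash
python3 -m inch '-0.52 0.12 0.03 0 0 0;-0.52 0.12 0.03 0 0 0;-0.52 0.12 0.03 0 0 0;-0.52 0.12 0.03 0 0 0;-0.52 0.12 0.03 0 0 0;-0.52 0.12 0.15 0 0 0;-0.52 0.12 0.23 0 0 0;-0.52 0.12 0.3 0 0 0;-0.52 0.12 0.305 0 0 0;-0.52 0.12 0.305 0 0 0' -1
python3 -c "
from h import *
rows([((.499,.092,.123),(180,0,YAW))])"
```

```text
clock: 7.03
tool_pos: [0.4985, 0.0907, 0.123]
orientation: [179.8, -0.1, -73.3]
force: [-0.2, -0.5, 0.3]
opening: 0.0882
gripper_force: 0.0
t 7.03 pos [0.4985 0.0907 0.123 ] rpy [ 1.7981e+02 -6.0000e-02 -7.3310e+01] F [-0.2 -0.5  0.3] open 0.0882
[-0.0037, -0.0027, -0.0001, 0.001, -0.0004, -0.0018] mm 1.4 deg 0.4
```

```bash
python3 -m inch '0 0 0 0 0 0;0 0 0 0 0 0;0 0 0 0 0 0;0 0 0 0 0 0;0 0 0 0 0 0;0 0 0 0 0 0;0 0 0 0 0 0;0 0 0 0 0 0;0 0 0 0 0 0' 1
```

```text
clock: 7.78
tool_pos: [0.4991, 0.0913, 0.124]
orientation: [-180.0, 0.0, -73.3]
force: [-0.1, 0.3, -0.2]
opening: 0.0333
gripper_force: 0.0
```

```bash
python3 -m inch '0 0 0 0 0 0;0 0 0 0 0 0;0 0 0 0 0 0;0 0 0 0 0 0;0 0 0 0 0 0;0 0 0 0 0 0'
```

```text
clock: 8.28
tool_pos: [0.4975, 0.0908, 0.1233]
orientation: [179.8, -0.0, -73.3]
force: [-4.6, 0.3, 1.2]
opening: 0.0129
gripper_force: 29.9
```

```bash
python3 -m inch '0 0 -0.005 0 0 0;0 0 -0.01 0 0 0;0 0 -0.015 0 0 0;0 0 -0.02 0 0 0;0 0 -0.02 0 0 0;0 0 -0.025 0 0 0;0 0 -0.025 0 0 0;0 0 -0.025 0 0 0;0 0 -0.025 0 0 0'
```

```text
clock: 9.03
tool_pos: [0.5004, 0.0918, 0.1319]
orientation: [-179.9, 0.0, -73.3]
force: [5.8, 0.2, -5.0]
opening: 0.013
gripper_force: 29.9
```

```bash
python3 -m inch '0 0 -0.005 0 0 0;0 0 -0.01 0 0 0;0 0 -0.015 0 0 0;0 0 -0.02 0 0 0;0 -0.002 -0.025 0 0 0;0 -0.002 -0.025 0 0 0;0 -0.002 -0.025 0 0 0'; python3 look.py 4 isolator_tip lid_handle catch_knob
```

```text
clock: 9.62
tool_pos: [0.5039, 0.093, 0.1402]
orientation: [-179.5, 0.0, -73.3]
force: [15.9, -1.2, -10.3]
opening: 0.013
gripper_force: 29.9
isolator_tip scene []
isolator_tip top [([258.9, 174.4], 0.64)]
lid_handle scene [([226.2, 175.2], 0.39)]
lid_handle top []
catch_knob scene [([233.0, 197.7], 0.47)]
catch_knob top [([243.8, 231.7], 0.53)]
    [0.4835 0.0143 0.1116] {'scene': [-1.2, 0.2], 'top': [0.9, -2.5]}
```

The lid rose 16 mm and the handle was drawn back along its arc, so it isn't caught and the catch stays alone. The toggle in the top view at (259,174) is OFF. I'll lift along the arc.

```bash
python3 -m inch '0 -0.018 0 0 0 0;0 -0.026 -0.015 0 0 0;0 -0.034 -0.032 0 0 0;0 -0.046 -0.05 0 0 0;0 -0.058 -0.071 0 0 0;0 -0.071 -0.09 0 0 0;0 -0.085 -0.108 0 0 0;0 -0.1 -0.125 0 0 0;0 -0.114 -0.142 0 0 0;0 -0.114 -0.142 0 0 0'; python3 look.py 5 catch_knob
```

```text
clock: 10.85
tool_pos: [0.5326, 0.1019, 0.1827]
orientation: [-180.0, 0.0, -73.3]
force: [-6.4, 3.5, 1.9]
opening: 0.0132
gripper_force: 29.9
catch_knob scene [([232.2, 199.7], 0.49)]
catch_knob top [([244.1, 233.6], 0.48)]
    [0.4794 0.0136 0.1038] {'scene': [-1.2, 0.2], 'top': [0.9, -2.5]}
```

```bash
python3 -m inch '0 -0.016 -0.016 0 0 0;0 -0.033 -0.031 0 0 0;0 -0.05 -0.046 0 0 0;0 -0.068 -0.059 0 0 0;0 -0.087 -0.072 0 0 0;0 -0.106 -0.084 0 0 0;0 -0.13 -0.098 0 0 0;0 -0.154 -0.11 0 0 0;0 -0.178 -0.121 0 0 0;0 -0.204 -0.13 0 0 0'; python3 -m inch '0 0 0 0 0 0;0 0 0 0 0 0;0 0 0 0 0 0;0 0 0 0 0 0;0 0 0 0 0 0;0 0 0 0 0 0'; python3 look.py 6 isolator_tip lid_handle
python3 -c "
import cv2
import numpy as np
a=cv2.imread('pics/scene6.png')[110:250,160:310];b=cv2.imread('pics/top6.png')[120:260,165:315]
cv2.imwrite('pics/c6.png',np.hstack([cv2.resize(x,None,fx=2.65,fy=2.65,interpolation=2) for x in(a,b)]))"
```

```text
clock: 11.88
tool_pos: [0.5909, 0.1205, 0.2208]
orientation: [-180.0, 0.1, -73.3]
force: [-3.5, 7.8, 1.1]
opening: 0.0129
gripper_force: 29.9
clock: 12.38
tool_pos: [0.5909, 0.1205, 0.2208]
orientation: [-180.0, 0.1, -73.3]
force: [-4.4, 7.3, 0.6]
opening: 0.0131
gripper_force: 29.9
isolator_tip scene [([273.4, 187.5], 0.44)]
isolator_tip top [([261.5, 178.9], 0.43)]
    [ 0.6286 -0.0317  0.1327] {'scene': [-0.5, 0.2], 'top': [0.3, -1.1]}
lid_handle scene [([244.8, 142.5], 0.44)]
lid_handle top []
```

View pics/c6.png

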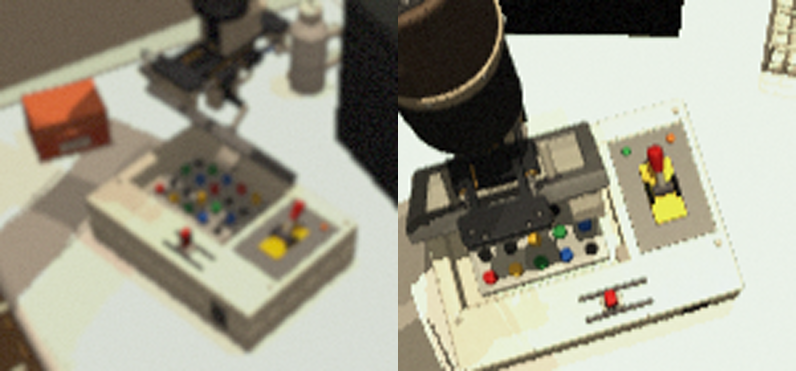

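The lid stands about 52° open, held in the fingers. The toggle leans back, and the tubes under the lid are visible. Handing in.

```bash
python3 -c "
from plant import *
print(close_job())"
```

```text
the job is handed in; nothing more can be done
None
```

The toggle is OFF, the tug showed the lid was not caught so I left the catch alone, and I handed in at about 12 s with the lid held by its handle about 52° open. I did not go near the bottles or the tip box, and no verdict came back.

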